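Push the gimbap slices home in the serving board

TASK

Push the three gimbap slices along the wooden serving board with the fingertips until there is one slice in each of its three stalls, touching the rail at the back. Only push them: do not lift or tip them, and leave the slices lying flat. Leave the timer, the mill and the spice jar where they stand.

Things in the scene. Friction and masses are not known exactly. Their poses are not given: they have to be found in the camera images.
- serving_board: wooden serving board, fixed, 165 mm deep (its x) by 260 wide (its y), top 12 mm above the counter; origin: centre of its underside, x towards its far edge. A rail (front face x = +68.5 mm, top 30 mm above the counter) runs along that edge; four round-nosed dividers, 20 wide, run from it to x = +36.5 at y = -120, -40, +40, +120, 25 high over the counter
- left_stall (a point): left stall (60 mm wide, 32 mm deep): point at the foot of the rail's front face, at board height, in the stall's middle (board y = +80 mm); axes as the board's. A slice touching the rail has its centre 20 to 21 mm in front (-x). A slice lies in front of the stall at the start, centre 65 to 122 mm from the rail, up to 16 mm to one side
- middle_stall (a point): middle stall (60 mm wide, 32 mm deep): point at the foot of the rail's front face, at board height, in the stall's middle (board y = 0 mm); axes as the board's. A slice touching the rail has its centre 20 to 21 mm in front (-x). A slice lies in front of the stall at the start, centre 65 to 122 mm from the rail, up to 16 mm to one side
- right_stall (a point): right stall (60 mm wide, 32 mm deep): point at the foot of the rail's front face, at board height, in the stall's middle (board y = -80 mm); axes as the board's. A slice touching the rail has its centre 20 to 21 mm in front (-x). A slice lies in front of the stall at the start, centre 65 to 122 mm from the rail, up to 16 mm to one side
- gimbap_slice_1: one of three alike gimbap slices: a flat round disc, 42 to 43 mm across and 17 mm high (black seaweed edge, white rice top), lying flat on the board; origin at the centre of its underside, z up. About 22 g. Which slice is before which stall varies
- gimbap_slice_2: one of three alike gimbap slices: a flat round disc, 42 to 43 mm across and 19 mm high (black seaweed edge, white rice top), lying flat on the board; origin at the centre of its underside, z up. About 22 g. Which slice is before which stall varies
- gimbap_slice_3: one of three alike gimbap slices: a flat round disc, 42 to 43 mm across and 17 mm high (black seaweed edge, white rice top), lying flat on the board; origin at the centre of its underside, z up. About 22 g. Which slice is before which stall varies
- timer: bystander: loose kitchen timer, cream wedge 78x68x84 mm, left of the board; origin at the centre of its underside
- mill: bystander: loose small mill, 44 mm across, 90 mm high, on the counter behind the rail (at least 30 mm clear of it); origin at the centre of its underside
- spice_jar: bystander: loose spice jar, 46 mm across, 106 mm high, on the counter behind the rail beside the mill; origin at the centre of its underside

How it is judged:
At the end, for the whole second after the job is handed in: Each slice lies flat on the board in a stall of its own, at rest, its centre at x > 43.5 mm in the board's frame (touching the rail, or within about 4 mm of it), and between the outermost dividers (|y| < 110 mm) (x of each of gimbap_slice_1, gimbap_slice_2, gimbap_slice_3 in the frame of serving_board above 0.0435 m and y of gimbap_slice_1 in the frame of serving_board between -0.11 and 0.11 m and z of gimbap_slice_1 in the frame of serving_board between 0.008 and 0.015 m and angle between each of gimbap_slice_1, gimbap_slice_2, gimbap_slice_3's own z axis and vertical below 0.12 rad and linear speed of each of gimbap_slice_1, gimbap_slice_2, gimbap_slice_3 below 0.01 m/s and y of gimbap_slice_2 in the frame of serving_board between -0.11 and 0.11 m and z of gimbap_slice_2 in the frame of serving_board between 0.008 and 0.015 m and y of gimbap_slice_3 in the frame of serving_board between -0.11 and 0.11 m and z of gimbap_slice_3 in the frame of serving_board between 0.008 and 0.015 m).
It fails at once if a slice is lifted, tipped or carried off the board's surface (height (world z) of any of gimbap_slice_1, gimbap_slice_2, gimbap_slice_3 above 0.02 m or angle between any of gimbap_slice_1, gimbap_slice_2, gimbap_slice_3's own z axis and vertical above 0.35 rad).
It fails at once if the timer is knocked or moved (more than 15 mm or tipped) (distance of timer from where it was at the start of the episode above 0.015 m or angle between timer's own z axis and vertical above 0.2 rad).
It fails at once if the mill is knocked or moved (more than 15 mm or tipped) (distance of mill from where it was at the start of the episode above 0.015 m or angle between mill's own z axis and vertical above 0.2 rad).
It fails at once if the spice jar is knocked or moved (more than 15 mm or tipped) (distance of spice_jar from where it was at the start of the episode above 0.015 m or angle between spice_jar's own z axis and vertical above 0.2 rad).
It also fails if it takes over 54 s, if anything falls off the work surface, if the arm or the gripper's body presses on something with over 40 N, if the wrist force passes 120 N, or if a joint passes its speed limit or range.

ROBOT

A 7-joint arm with a two-finger parallel gripper is mounted at the origin on a cart in front of the work surface, level with it; the furniture and walls round the work are solid. World frame = base frame: x ahead of the robot, y to its left, z up, the work surface at z = 0. Lengths are in m, angles in rad, forces in N, time in s.
With the tool pointing down it reaches from about 0.4 to 0.85 m from the base axis. Payload 10.4 kg.
Tool frame: the origin (TCP) lies on the centre line of the jaws, within the pads' length; the fingertips stand 22 mm ahead of it and the grasp point (between the pads) lies 3 mm ahead of it; z points along the fingers, y is the line along which they close (so a half turn about z gives the same grasp; the last joint's range is limited). The gripper opens to 87 mm and grips with 3 to 60 N. Pads are 19 mm wide; open, the fingers measure 117 mm over their backs; the gripper's body (75 mm by 190 mm) begins 51 mm behind the grasp point.
Start: joints at [-1.254, 0.332, -0.065, 1.46, 0.022, 1.35, -0.088], TCP at [0.208, 0.589, 0.245] pointing down, gripper open.
Joint ranges: [-2.6, 2.6], [-0.5, 2.12], [-1.47, 1.34], [0.16, 2.42], [-1.27, 4.41], [0.06, 2.06], [-2.6, 2.6]. Speed limits (rad/s): [2.22, 2.22, 2.79, 2.79, 3.14, 3.14, 3.14].

INTERFACE

Orientations are given as a unit quaternion [x, y, z, w].
In Python, from bench import r, eyes, status gives the robot as it stands (r), with the cameras (eyes) and the readings (status).
- The arm moves only by the shell command python3 jog.py 'ROWS' [FORCE]. ROWS is a JSON list of rows, 1 to 12 of them, each written [[dx, dy, dz], turn, opening]: dx, dy, dz in a scale on which 1.0 is 0.8 m, then a turn about the tool's z in a scale on which 1.0 is 180 degrees, then the finger opening in m; each row is the pose to reach, as a shift and turn from the pose commanded when the command began, along the tool's axes at that moment; what a row does not reach only later rows make up. A row lasts 1/10 s, in which the tool goes at most 0.05 m and 0.15 rad, less where a joint would pass 70% of its speed; a pose out of reach is approached as far as the arm can. The fingers move at their own pace and stop on an object; FORCE is the grip in N (left out, the last holds). Time passes only in rows, so rows that do not move let the fingers close. It prints the time, the measured TCP pose, the force, the opening and the grip force at its end. A shift or turn number past 1, either way, is cut back to 1. Input that does not fit is refused with a message, and nothing moves.
- status.read_state(): the state, without advancing time (a new reading comes with each control period).
- eyes.camera(name): name is "scene" or "top" or "wrist"; returns a dict with "img" (400x640x3 uint8, red, green, blue), "fx", "fy", "cx", "cy" (pixels), "pose" (4x4, takes a point from camera to world coordinates). Camera axes: x right, y down, z forward; pixel columns grow to the right and rows downward; lengths in m; the calibration is good to about 2 mm. A picture is of the moment at which its call begins. There is no depth.
- r.close_job(): hands the job in; it is judged then, once.
The state is a dict: "time": time; "joint_positions": joint angles; "joint_vel": joint speeds; "joint_torque": joint torques, N m; "ee_pos": TCP position; "eef_rot": TCP orientation; "ft_force": force on the tool from outside, world axes, zero at the start; "torque": the same for the moment, N m; "width": finger opening in m; "grip_force": force on a finger pad.
Only numpy, scipy, OpenCV 4.12 (cv2) and the standard library are available. Lean on these libraries where they do the work, as an engineer would, in place of code of your own. Each camera call takes 0.05 s, during which the arm holds its last target. There are 200 camera calls.

## Working session

There is one attempt and no reset: what is moved stays moved. The work goes in short steps, Python scripts to look and compute and a shell command to move; the robot and the scene stay as the last step left them, time stands still between calls to the robot, and variables do not carry over. Pictures are saved under pics/ and viewed, at most 10 in all, crops included, and the job is handed in when it is done.

```bash
ls; mkdir -p pics; python3 - <<'E'
from bench import r, eyes, status
import cv2,json
for n in("top","scene"):
    c=eyes.camera(n); cv2.imwrite(f"pics/{n}0.png",c["img"][:,:,::-1]); print(n,c["fx"],c["fy"],c["cx"],c["cy"],c["pose"])
s=status.read_state(); print(s["time"],s["ee_pos"],s["eef_rot"],s["width"])
E
```

```text
bench.py
jog.py
pics
top 509.4756005838539 509.4756005838539 325.23917292032337 201.16195734558102 [[ 0.02980161 -0.98755213  0.15444307  0.39588852]
 [-0.99689366 -0.01809587  0.07665232 -0.29133367]
 [-0.07290338 -0.15624767 -0.98502374  1.28735365]
 [ 0.          0.          0.          1.        ]]
scene 382.72343741485963 382.72343741485963 320.4443707578956 198.86489999570722 [[ 0.689512   -0.54978393  0.47149849  0.17685682]
 [-0.72423091 -0.53048758  0.44053663 -0.56134437]
 [ 0.00792413 -0.64522908 -0.76394806  0.69965136]
 [ 0.          0.          0.          1.        ]]
0.1 [0.20822676 0.5889566  0.24383109] [ 1.69100697e-01  9.85598573e-01 -6.32909758e-04 -7.71670003e-05] 0.08687154001407447
```

View pics/top0.png

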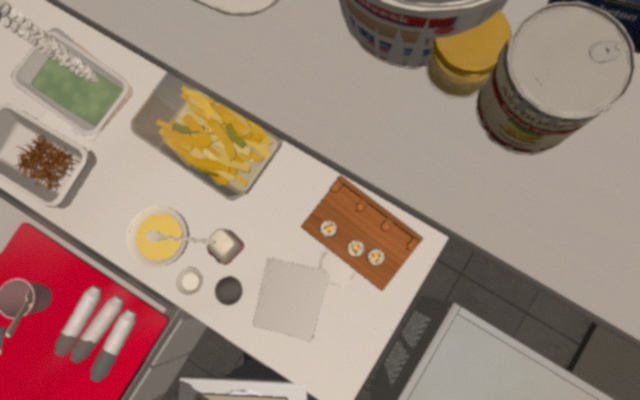

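Top view: board corners about (340,178), (422,240), (384,287), (303,226), slices at (328,228), (356,248), (376,257). The mill and jar are not obvious, so I'll check the scene view.

View pics/scene0.png

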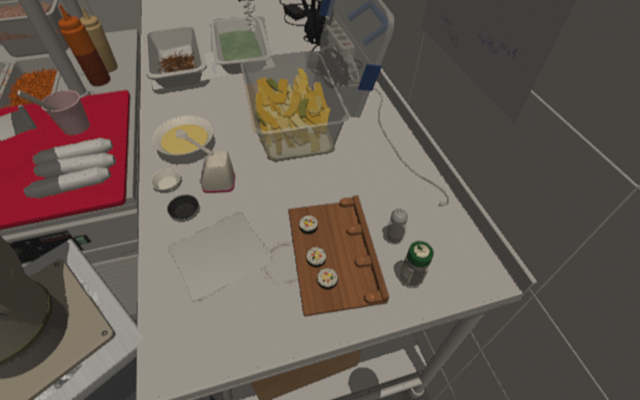

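```bash
python3 - <<'E'
import cv2
i=cv2.imread("pics/top0.png")[165:305,290:450]
cv2.imwrite("pics/crop0.png",cv2.resize(i,None,fx=5,fy=4.2857*7/6 if 0 else 4.28,interpolation=cv2.INTER_CUBIC)) if 0 else cv2.imwrite("pics/crop0.png",cv2.resize(i,None,fx=4,fy=4,interpolation=cv2.INTER_CUBIC))
E
```

```text
(no output)
```

View pics/crop0.png

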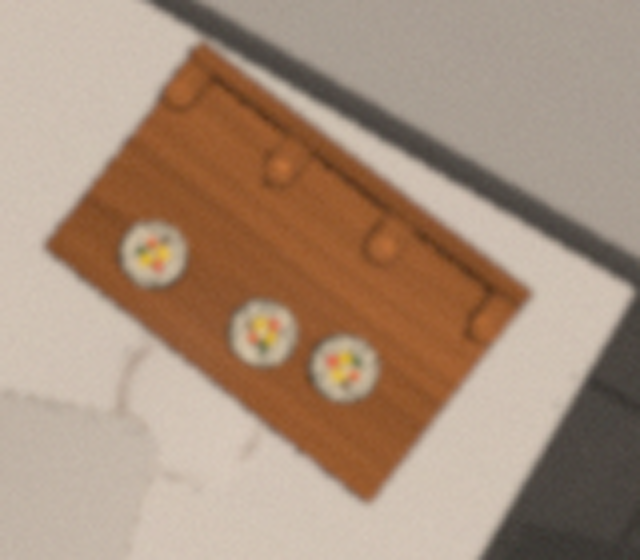

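The crop gives rail top corners at (205,42) and (530,293), and front corners at (45,245) and (370,500). Slices are at (153,255), (263,332) and (345,368). In the scene view the mill base is near (396,240), the jar base near (414,280), and the timer near (217,185).

```bash
cat >h.py <<'E'
import numpy as np
from scipy.optimize import least_squares
from scipy.spatial.transform import Rotation as R
def ray(c,uv,z):
    P=c["pose"]; d=P[:3,:3]@np.array([(uv[0]-c["cx"])/c["fx"],(uv[1]-c["cy"])/c["fy"],1]); o=P[:3,3]
    return (o+d*(z-o[2])/d[2])[:2]
def fit(pts,w):   # board-frame xy -> world xy
    f=lambda p:(np.array(pts)@np.array([[np.cos(p[2]),np.sin(p[2])],[-np.sin(p[2]),np.cos(p[2])]])+p[:2]-np.array(w)).ravel()
    s=least_squares(f,[.55,-.3,-.6]); return s.x,s.fun.reshape(-1,2)
def tob(p,xy):
    c,s=np.cos(p[2]),np.sin(p[2]); d=np.array(xy)-p[:2]; return np.array([c*d[0]+s*d[1],-s*d[0]+c*d[1]])
def tow(p,b):
    c,s=np.cos(p[2]),np.sin(p[2]); return np.array([c*b[0]-s*b[1],s*b[0]+c*b[1]])+p[:2]
E
python3 - <<'E'
from h import *; from bench import r, eyes, status
np.set_printoptions(precision=4,suppress=True)
c=eyes.camera("top"); s=eyes.camera("scene")
f=lambda u:(290+(u[0]-1.5)/4,165+(u[1]-1.5)/4)
W=[ray(c,f(u),z) for u,z in [((205,42),.03),((530,293),.03),((45,245),.012),((370,500),.012)]]
B=[(.0825,.13),(.0825,-.13),(-.0825,.13),(-.0825,-.13)]
p,e=fit(B,W); print("board",p,"res",e.ravel())
for u in [(153,255),(263,332),(345,368)]:
    w=ray(c,f(u),.030); print("slice",w,tob(p,w))
# scene check
for n,u,z in [("FL",(289,206),.012),("FR",(303,311),.012),("sl",(309,222),.03),("sl",(316,255),.03),("sl",(327,276),.03),("mill",(396,238),0),("jar",(414,279),0),("timer",(219,185),0)]:
    w=ray(s,u,z); print(n,w,tob(p,w))
S=status.read_state(); print(R.from_quat(S["eef_rot"]).as_matrix())
E
```

```text
board [ 0.5192 -0.2838 -0.6439] res [ 0.0031  0.0016  0.0006 -0.0038 -0.0001  0.0018 -0.0035  0.0003]
slice [ 0.5248 -0.2021] [-0.0446  0.0687]
slice [ 0.4788 -0.2712] [-0.0399 -0.0142]
slice [ 0.4581 -0.3217] [-0.0262 -0.0671]
FL [ 0.5351 -0.1274] [-0.0812  0.1347]
FR [ 0.3781 -0.3319] [-0.084  -0.1232]
sl [ 0.5251 -0.2027] [-0.044   0.0683]
sl [ 0.4754 -0.2719] [-0.0422 -0.0168]
sl [ 0.4559 -0.3207] [-0.0285 -0.0675]
mill [ 0.6426 -0.3558] [0.1419 0.0165]
jar [ 0.5862 -0.4425] [ 0.1488 -0.0866]
timer [0.4676 0.0526] [-0.2432  0.2381]
[[-0.9428  0.3333 -0.0003]
 [ 0.3333  0.9428 -0.0008]
 [-0.     -0.0008 -1.    ]]
```

Both cameras agree to about 2 mm: slices are at board (-44,69), (-41,-15) and (-27,-67) mm, which matches the ranges given. I'll push with the fingers 24 mm apart, as a cradle across board y. First I swing round to the board, high up.

The manual's scale: shifts go in shares of 0.8 m and turns go in shares of 180 degrees. Converting my numbers, -0.63 m is -0.7875, -0.52 m is -0.65, 0.304 rad is 0.0968.

```bash
python3 jog.py '[[[-0.4625,-0.325,0],0.0968,0.024],[[-0.4625,-0.325,0],0.0968,0.024],[[-0.4625,-0.325,0],0.0968,0.024],[[-0.4625,-0.325,0],0.0968,0.024],[[-0.4625,-0.325,0],0.0968,0.024],[[-0.4625,-0.325,0],0.0968,0.024],[[-0.4625,-0.325,0],0.0968,0.024],[[-0.4625,-0.325,0],0.0968,0.024],[[-0.4625,-0.325,0],0.0968,0.024],[[-0.4625,-0.325,0],0.0968,0.024],[[-0.65,-0.7875,0],0.0968,0.024],[[-0.65,-0.7875,0],0.0968,0.024]]'
cat >>h.py <<'E'
def where(p,B):   # shift in tool axes from the measured pose to board-frame TCP targets
    from bench import r, eyes, status
    S=status.read_state(); T=R.from_quat(S["eef_rot"]).as_matrix(); e=np.array(S["ee_pos"])
    print("t",S["time"],"tcp board",tob(p,e[:2]),"z",e[2],"yaw err",np.arctan2(T[1,1],T[0,1])-p[2]-np.pi/2,"w",S["width"])
    for b in B: print(b,"->",T.T@(np.append(tow(p,b[:2]),b[2])-e))
E
python3 -c "
from h import *; np.set_printoptions(precision=4,suppress=True)
where([.5192,-.2838,-.6439],[(-.0863,.0687,.12),(-.0863,.0687,.04)])"
```

```text
time: 1.4
ee_pos: [0.4747, 0.1205, 0.2442]
eef_rot: [0.315, 0.949, -0.0, -0.0]
ft_force: [1.4, -1.0, 0.3]
width: 0.0241
grip_force: 0.0
t 1.4 tcp board [-0.2783  0.2967] z 0.2442375551949082 yaw err 0.0024951193736837407 w 0.02409933967959538
(-0.0863, 0.0687, 0.12) -> [-0.1915 -0.2284  0.1243]
(-0.0863, 0.0687, 0.04) -> [-0.1915 -0.2283  0.2043]
```

Scaled: -0.228 m is -0.285, -0.19 m is -0.2375.

```bash
python3 jog.py '[[[-0.2375,-0.285,0],0,0.024],[[-0.2375,-0.285,0],0,0.024],[[-0.2375,-0.285,0],0,0.024],[[-0.2375,-0.285,0],0,0.024],[[-0.2375,-0.285,0],0,0.024],[[-0.2375,-0.285,0],0,0.024],[[-0.2375,-0.285,0.155],0,0.024],[[-0.2375,-0.285,0.155],0,0.024],[[-0.2375,-0.285,0.155],0,0.024],[[-0.2375,-0.285,0.155],0,0.024],[[-0.2375,-0.285,0.155],0,0.024]]'
python3 - <<'E'
from h import *; from bench import r, eyes, status; import cv2
np.set_printoptions(precision=4,suppress=True)
where([.5192,-.2838,-.6439],[(-.0863,.0687,.04)])
for n in ("wrist","scene"):
    c=eyes.camera(n); i=c["img"][:,:,::-1]; cv2.imwrite(f"pics/{n}1.png",i if n=="wrist" else i); print(c["pose"][:3,3])
E
```

```text
time: 2.5
ee_pos: [0.4905, -0.1754, 0.1213]
eef_rot: [0.316, 0.949, -0.0, 0.0]
ft_force: [0.2, 0.3, -0.2]
width: 0.0241
grip_force: 0.0
t 2.5 tcp board [-0.088   0.0695] z 0.12127892745237392 yaw err 0.00025309453879884813 w 0.024101412843969317
(-0.0863, 0.0687, 0.04) -> [-0.0017 -0.0008  0.0813]
[ 0.4348 -0.1334  0.2623]
[ 0.1769 -0.5613  0.6997]
```

View pics/wrist1.png

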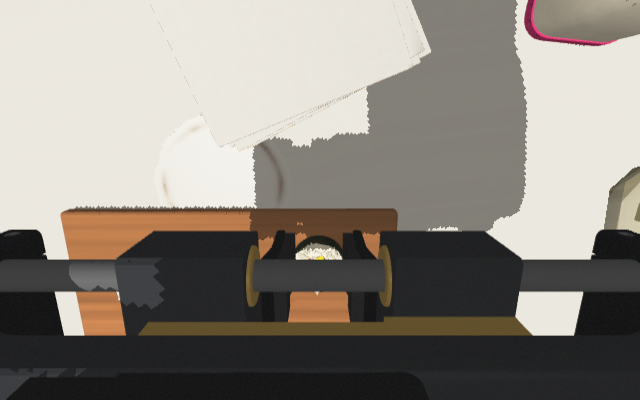

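The slice sits centred between the fingers at (318,258), and the board edge is parallel to the fingers, so the yaw is right. Next I lower and push the left slice.

Scaled: 0.081 m is 0.1013, 0.01 m is 0.0125.

```bash
python3 jog.py '[[[0,0,0.05],0,0.024],[[0,0,0.0875],0,0.024],[[0,0,0.1013],0,0.024],[[0,0,0.1013],0,0.024],[[-0.01,0,0.1013],0,0.024],[[-0.02,0,0.1013],0,0.024],[[-0.03,0.0025,0.1013],0,0.024],[[-0.04,0.005,0.1013],0,0.024],[[-0.05,0.0075,0.1013],0,0.024],[[-0.06,0.01,0.1013],0,0.024],[[-0.07,0.0125,0.1013],0,0.024],[[-0.08,0.0125,0.1013],0,0.024]]'
python3 jog.py '[[[-0.01,0,0],0,0.024],[[-0.02,0,0],0,0.024],[[-0.03,0,0],0,0.024],[[-0.0375,0,0],0,0.024],[[-0.0438,0,0],0,0.024],[[-0.0475,0,0],0,0.024],[[-0.05,0,0],0,0.024],[[-0.0513,0,0],0,0.024],[[-0.0513,0,0],0,0.024]]'
python3 - <<'E'
from h import *; from bench import r, eyes, status; import cv2
np.set_printoptions(precision=4,suppress=True)
where([.5192,-.2838,-.6439],[(.02,.078,.04)])
i=eyes.camera("scene")["img"][185:325,250:450,::-1]; cv2.imwrite("pics/s2.png",cv2.resize(i,None,fx=4,fy=4,interpolation=cv2.INTER_CUBIC))
E
```

```text
time: 3.8
ee_pos: [0.548, -0.2059, 0.0394]
eef_rot: [0.316, 0.949, 0.0, -0.0]
ft_force: [-1.0, 0.6, 1.1]
width: 0.0239
grip_force: 0.2
time: 4.7
ee_pos: [0.5801, -0.2305, 0.0395]
eef_rot: [0.316, 0.949, 0.0, -0.0]
ft_force: [0.0, 0.3, 0.1]
width: 0.0235
grip_force: 0.0
t 4.7 tcp board [0.0167 0.0792] z 0.039509555030564206 yaw err 7.46596519438647e-05 w 0.023509628464405984
(0.02, 0.078, 0.04) -> [-0.0033 -0.0012 -0.0005]
```

View pics/s2.png

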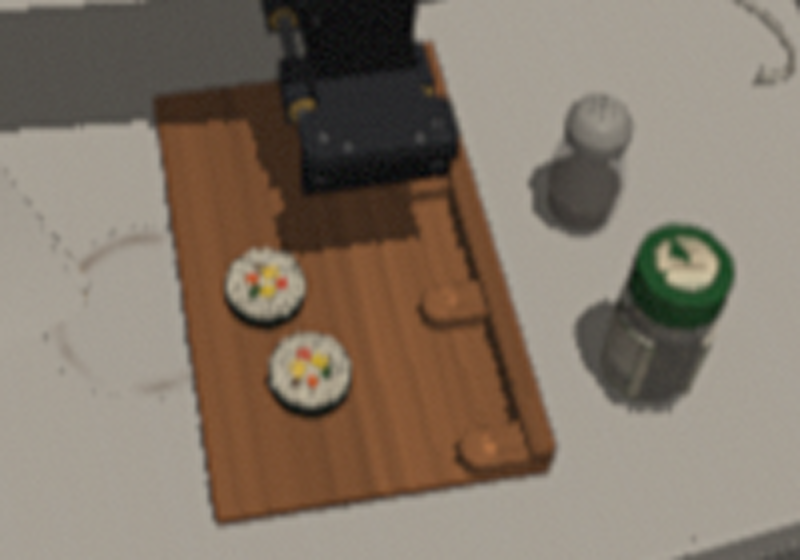

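The gripper hides the left slice, but the other two, the mill and the jar are untouched. The force is near zero, so the slice isn't at the rail yet. I'll creep forward.

Scaled: -0.003 m is -0.0038, -0.002 m is -0.0025.

```bash
python3 jog.py '[[[-0.0013,-0.0013,0],0,0.024],[[-0.0025,-0.0013,0],0,0.024],[[-0.0038,-0.0013,0],0,0.024],[[-0.0038,-0.0013,0],0,0.024]]'|grep -E "ee_pos|ft"
python3 jog.py '[[[-0.0013,0,0],0,0.024],[[-0.0019,0,0],0,0.024],[[-0.0019,0,0],0,0.024]]'|grep -E "ee_pos|ft"
```

```text
ee_pos: [0.582, -0.2332, 0.0395]
ft_force: [0.4, -0.8, 0.3]
ee_pos: [0.5831, -0.234, 0.0395]
ft_force: [0.2, 0.0, 0.6]
```

Scaled: -0.001 m is -0.0013, -0.0005 m is -0.0006.

```bash
for k in 1 2 ; do python3 jog.py '[[[-0.0006,0,0],0,0.024],[[-0.0013,0,0],0,0.024],[[-0.0013,0,0],0,0.024]]'|grep -E "ee_pos|ft"; done
python3 - <<'E'
from h import *; from bench import r, eyes, status; import cv2
np.set_printoptions(precision=4,suppress=True)
where([.5192,-.2838,-.6439],[(.021,.078,.04)])
E
```

```text
ee_pos: [0.5839, -0.2346, 0.0395]
ft_force: [0.6, -0.5, 0.3]
ee_pos: [0.5844, -0.2348, 0.0394]
ft_force: [-3.2, 2.0, 1.4]
t 6.05 tcp board [0.0227 0.0783] z 0.03936362413860004 yaw err 0.00023436400558440873 w 0.023872464106117895
(0.021, 0.078, 0.04) -> [ 0.0017 -0.0003 -0.0006]
```

The force along -x has jumped to 3.8 N with the TCP at x = +22.7 mm, so the slice is against the rail. I'll back off, lift, and go behind the middle slice at board (-83,-15).

Scaled: 0.106 m is 0.1325, -0.094 m is -0.1175.

```bash
python3 jog.py '[[[0.0125,0,0],0,0.024],[[0.0375,0,0],0,0.024],[[0.0375,0,-0.0375],0,0.024],[[0.05,0,-0.075],0,0.024],[[0.0875,-0.05,-0.075],0,0.024],[[0.1325,-0.0875,-0.075],0,0.024],[[0.1325,-0.1175,-0.075],0,0.024],[[0.1325,-0.1175,-0.075],0,0.024],[[0.1325,-0.1175,-0.075],0,0.024],[[0.1325,-0.1175,-0.075],0,0.024]]' |grep -E "ee_pos|ft"
python3 - <<'E'
from h import *; from bench import r, eyes, status; import cv2
np.set_printoptions(precision=4,suppress=True)
where([.5192,-.2838,-.6439],[(-.083,-.0155,.04)])
i=eyes.camera("top")["img"][165:305,290:450,::-1]; cv2.imwrite("pics/t3.png",cv2.resize(i,None,fx=4,fy=4,interpolation=cv2.INTER_CUBIC))
E
```

```text
ee_pos: [0.4444, -0.2461, 0.0996]
ft_force: [-1.0, -0.2, 0.4]
t 7.05 tcp board [-0.0825 -0.0147] z 0.09958594092804206 yaw err 0.0012869942675175494 w 0.023936087069618875
(-0.083, -0.0155, 0.04) -> [ 0.0005 -0.0008  0.0596]
```

View pics/t3.png

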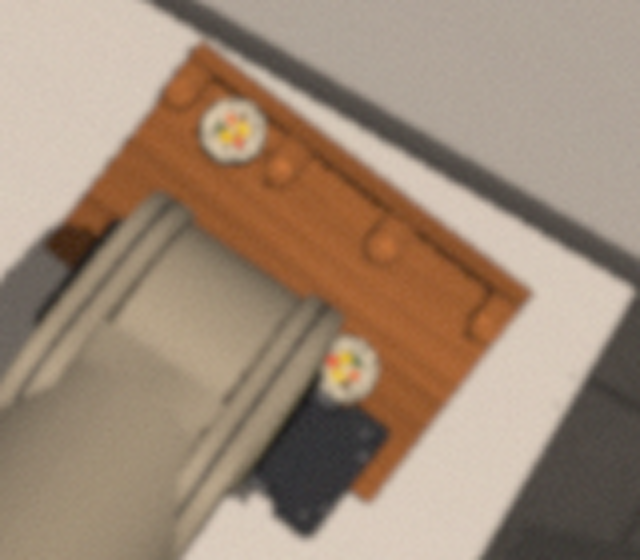

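The left slice is in its stall against the rail, at (233,130), and the right slice hasn't moved. Now the middle one.

Scaled: -0.064 m is -0.08, 0.015 m is 0.0188.

```bash
python3 jog.py '[[[0,0,0.0438],0,0.024],[[0,0,0.0688],0,0.024],[[0,0,0.075],0,0.024],[[0,0,0.075],0,0.024],[[-0.01,0,0.075],0,0.024],[[-0.02,0,0.075],0,0.024],[[-0.03,0.0038,0.075],0,0.024],[[-0.04,0.0075,0.075],0,0.024],[[-0.05,0.0113,0.075],0,0.024],[[-0.06,0.015,0.075],0,0.024],[[-0.07,0.0188,0.075],0,0.024],[[-0.08,0.0188,0.075],0,0.024]]' |grep -E "ee_pos|ft"
python3 jog.py '[[[-0.01,0,0],0,0.024],[[-0.02,0,0],0,0.024],[[-0.0288,0,0],0,0.024],[[-0.035,0,0],0,0.024],[[-0.04,0,0],0,0.024],[[-0.0438,0,0],0,0.024],[[-0.045,0,0],0,0.024],[[-0.0463,0,0],0,0.024],[[-0.0475,0,0],0,0.024],[[-0.0475,0,0],0,0.024]]' |grep -E "ee_pos|ft"
python3 -c "
from h import *; np.set_printoptions(precision=4,suppress=True)
where([.5192,-.2838,-.6439],[(.0225,0,.04)])"
```

```text
ee_pos: [0.5046, -0.273, 0.0394]
ft_force: [-0.5, 0.1, 0.3]
ee_pos: [0.5341, -0.2959, 0.0395]
ft_force: [-0.2, 0.0, 0.3]
t 9.3 tcp board [ 0.0192 -0.0007] z 0.03951314022455247 yaw err 0.00023545578171946246 w 0.02404999890286046
(0.0225, 0, 0.04) -> [-0.0033  0.0007 -0.0005]
```

Scaled: -0.002 m is -0.0025, -0.001 m is -0.0013.

```bash
python3 jog.py '[[[-0.0013,0,0],0,0.024],[[-0.0025,0,0],0,0.024],[[-0.0025,0,0],0,0.024]]'|grep -E "ee_pos|ft"; for k in 1 2 ; do python3 jog.py '[[[-0.0006,0,0],0,0.024],[[-0.0013,0,0],0,0.024],[[-0.0013,0,0],0,0.024]]'|grep -E "ee_pos|ft"; done
```

```text
ee_pos: [0.5358, -0.2972, 0.0395]
ft_force: [-0.7, -0.1, 0.2]
ee_pos: [0.5365, -0.2978, 0.0395]
ft_force: [0.5, 0.3, 0.7]
ee_pos: [0.537, -0.2981, 0.0393]
ft_force: [-2.8, 2.2, 0.8]
```

Contact at 3.5 N again, at the same depth. Next I go behind the right slice, at board (-69,-67).

Scaled: 0.092 m is 0.115, 0.07 m is 0.0875.

```bash
python3 jog.py '[[[0.0125,0,0],0,0.024],[[0.0375,0,0],0,0.024],[[0.0375,0,-0.0375],0,0.024],[[0.05,0,-0.075],0,0.024],[[0.0875,-0.0375,-0.075],0,0.024],[[0.115,-0.0825,-0.075],0,0.024],[[0.115,-0.0825,-0.075],0,0.024],[[0.115,-0.0825,-0.075],0,0.024],[[0.115,-0.0825,-0.075],0,0.024]]' |grep -E "ee_pos|ft"
python3 - <<'E'
from h import *; from bench import r, eyes, status; import cv2
np.set_printoptions(precision=4,suppress=True)
where([.5192,-.2838,-.6439],[(-.069,-.0673,.04)])
i=eyes.camera("top")["img"][165:305,290:450,::-1]; cv2.imwrite("pics/t4.png",cv2.resize(i,None,fx=4,fy=4,interpolation=cv2.INTER_CUBIC))
E
```

```text
ee_pos: [0.4249, -0.2954, 0.0996]
ft_force: [0.3, 0.1, -0.5]
t 11.1 tcp board [-0.0685 -0.0659] z 0.09960155552189542 yaw err 0.001163512219009455 w 0.0236696971176587
(-0.069, -0.0673, 0.04) -> [ 0.0005 -0.0015  0.0596]
```

View pics/t4.png

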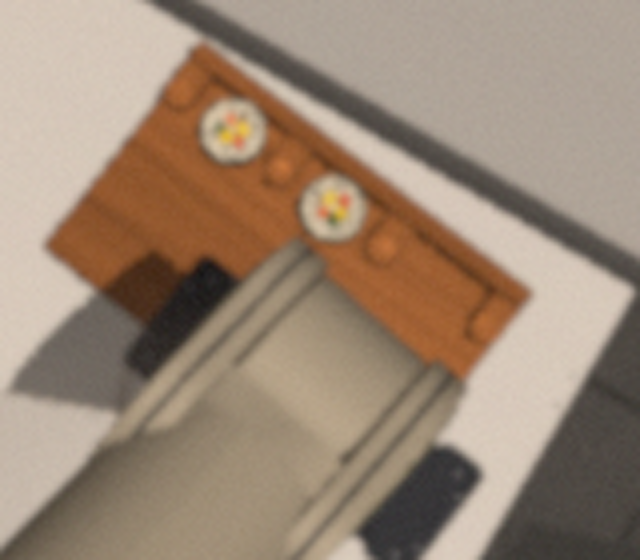

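Two slices are seated, at (233,130) and (332,207). Now the right one.

Scaled: -0.064 m is -0.08, -0.012 m is -0.015.

```bash
python3 jog.py '[[[0,-0.0013,0.0438],0,0.024],[[0,-0.0013,0.0688],0,0.024],[[0,-0.0013,0.075],0,0.024],[[0,-0.0013,0.075],0,0.024],[[-0.01,-0.0013,0.075],0,0.024],[[-0.02,-0.0013,0.075],0,0.024],[[-0.03,-0.005,0.075],0,0.024],[[-0.04,-0.0088,0.075],0,0.024],[[-0.05,-0.0125,0.075],0,0.024],[[-0.06,-0.015,0.075],0,0.024],[[-0.07,-0.015,0.075],0,0.024],[[-0.08,-0.015,0.075],0,0.024]]' |grep -E "ee_pos|ft"
python3 jog.py '[[[-0.01,0,0],0,0.024],[[-0.0175,0,0],0,0.024],[[-0.0225,0,0],0,0.024],[[-0.0263,0,0],0,0.024],[[-0.0288,0,0],0,0.024],[[-0.03,0,0],0,0.024],[[-0.03,0,0],0,0.024]]' |grep -E "ee_pos|ft"
python3 -c "
from h import *; np.set_printoptions(precision=4,suppress=True)
where([.5192,-.2838,-.6439],[(.0225,-.078,.04)])"
```

```text
ee_pos: [0.4685, -0.3445, 0.0394]
ft_force: [-0.6, -0.1, 1.4]
ee_pos: [0.4873, -0.3583, 0.0395]
ft_force: [-0.8, 0.3, -0.1]
t 13.05 tcp board [ 0.0192 -0.0788] z 0.039496304013923775 yaw err 0.00010624543218629157 w 0.023775926941287513
(0.0225, -0.078, 0.04) -> [-0.0033  0.0008 -0.0005]
```

Scaled: -0.002 m is -0.0025, -0.001 m is -0.0013.

```bash
python3 jog.py '[[[-0.0013,0,0],0,0.024],[[-0.0025,0,0],0,0.024],[[-0.0025,0,0],0,0.024]]'|grep -E "ee_pos|ft"; for k in 1 2 ; do python3 jog.py '[[[-0.0006,0,0],0,0.024],[[-0.0013,0,0],0,0.024],[[-0.0013,0,0],0,0.024]]'|grep -E "ee_pos|ft"; done
```

```text
ee_pos: [0.489, -0.3596, 0.0395]
ft_force: [-0.6, 0.2, 0.0]
ee_pos: [0.4897, -0.3602, 0.0395]
ft_force: [-0.3, 0.6, 0.2]
ee_pos: [0.4903, -0.3606, 0.0394]
ft_force: [-1.3, 0.9, 0.3]
```

Scaled: -0.0005 m is -0.0006.

```bash
python3 jog.py '[[[-0.0006,0,0],0,0.024],[[-0.0006,0,0],0,0.024]]'|grep -E "ee_pos|ft"
python3 jog.py '[[[0.0125,0,0],0,0.024],[[0.0375,0,0],0,0.024],[[0.05,0,-0.0375],0,0.024],[[0.1,0,-0.075],0,0.024],[[0.1625,0,-0.125],0,0.024],[[0.2,0,-0.175],0,0.024],[[0.2,0,-0.175],0,0.024],[[0.2,0,-0.175],0,0.024],[[0.2,0,-0.175],0,0.024]]' |grep -E "ee_pos|ft"
python3 - <<'E'
from bench import r, eyes, status; import cv2
for n,a in(("top",(165,290)),("scene",(185,250))):
    i=eyes.camera(n)["img"][a[0]:a[0]+140,a[1]:a[1]+(160 if n=="top" else 200),::-1]; cv2.imwrite(f"pics/{n}5.png",cv2.resize(i,None,fx=4,fy=4,interpolation=cv2.INTER_CUBIC))
E
```

```text
ee_pos: [0.4906, -0.3608, 0.0394]
ft_force: [-2.9, 2.0, 1.4]
ee_pos: [0.3633, -0.2647, 0.1794]
ft_force: [0.9, -0.2, -0.4]
```

View pics/top5.png

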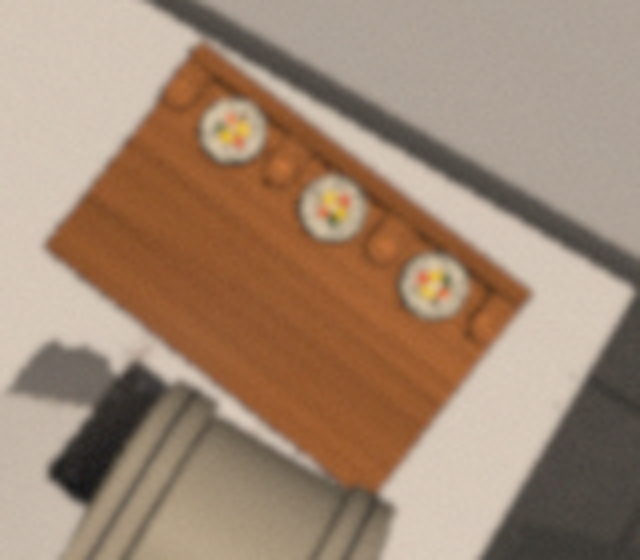

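View pics/scene5.png

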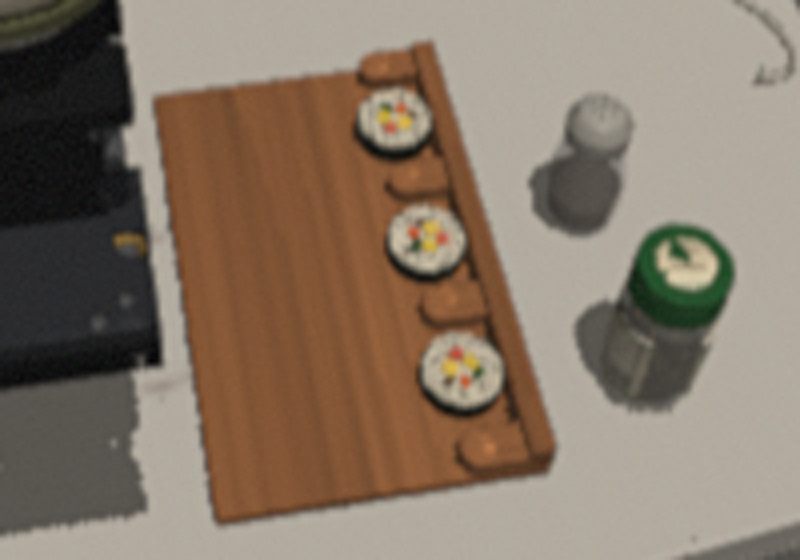

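All three slices lie flat in their stalls at the rail: (233,130), (332,207) and (435,285) in the top crop. The mill and jar haven't moved. I'll check the depth in numbers and hand in.

```bash
python3 - <<'E'
from h import *; from bench import r, eyes, status
c=eyes.camera("top"); p=[.5192,-.2838,-.6439]
X=[tob(p,ray(c,(290+(u-1.5)/4,165+(v-1.5)/4),.030)) for u,v in [(233,130),(332,207),(435,285)]]
print(np.round(X,4))
if min(x[0] for x in X)>.044: print(r.close_job())
E
```

```text
[[ 0.0477  0.0782]
 [ 0.0474 -0.0001]
 [ 0.0481 -0.0791]]
the job is handed in; nothing more can be done
None
```

The job is handed in: all three slices lie flat, one in each stall and touching the rail (measured centres at board x of 47 to 48 mm, limit 43.5), and the mill and spice jar are where they stood; the timer was out of the final pictures, but the arm only passed well above it.

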